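Load a sprung bottle rack and hold the row on its stop

ROBOT

A 6-joint arm with a two-finger parallel gripper is mounted at the origin on the work surface; the furniture and walls round the work are solid. World frame = base frame: x ahead of the robot, y to its left, z up, the work surface at z = 0. Lengths are in m, angles in rad, forces in N, time in s.
With the tool pointing down it reaches from about 0.35 to 0.975 m from the base axis. Payload 7.1 kg.
Tool frame: the origin (TCP) lies midway between the tips of the shut fingers; the grasp point (between the pads) lies 19 mm behind it; z points along the fingers, y is the line along which they close (so a half turn about z gives the same grasp; the last joint's range is limited). The gripper opens to 88 mm and grips with 3 to 60 N. Pads are 20 mm wide; open, the fingers measure 115 mm over their backs; the gripper's body (75 mm by 178 mm) begins 61 mm behind the grasp point.
Start: joints at [-0.019, 0.423, 1.63, -0, 1.089, -0.019], TCP at [0.625, 0, 0.223] pointing down, gripper open.
Joint ranges: [-3, 3], [-0.9, 2.11], [0.09, 2.58], [-1.31, 4.45], [0.11, 2.69], [-2.54, 2.54]. Speed limits (rad/s): [2.39, 2.39, 3.01, 3.14, 3.14, 3.14].

INTERFACE

Orientations are given as a unit quaternion [w, x, y, z].
In Python, from station import move_pose, movel, movej, command_gripper, wait, inverse_kinematics, read_camera, camera_info, MotionError, job_done, get_time, get_joint_pos, get_qvel, get_effort, get_tcp_pos, get_ee_rot, get_ft_force, get_ft_torque, get_grip_width, get_finger_force gives the robot as it stands. Calls block until the motion is done:
- move_pose(position, orientation): joint-space move of the TCP to a pose.
- movel(position, frame=None, v=0.15, until_force=None): straight line of the TCP; frame=None keeps the orientation; v is the mean speed in m/s. With until_force (N) it stops when the force on the tool has changed by that much, and returns True; else False.
- movej(angles): joint-space move.
- command_gripper(opening): opening from 0.0 (shut) to 1.0 (fully open); the grip force is fixed at half the most; returns when the fingers have stopped.
- wait(seconds).
- inverse_kinematics(position, orientation): joint angles nearest the present ones, or None.
- read_camera(name): name is "scene" or "side" or "wrist"; returns the picture (400x640x3 uint8, red, green, blue); there is no depth.
- camera_info(name): a dict with "intrinsics" (3x3 intrinsics, pixels), "T" (4x4, takes a point from camera to world coordinates); the wrist camera has in their place "tool_from_camera" (4x4, takes a point from camera to tool coordinates, whose origin is the TCP and whose axes are the flange's). Camera axes: x right, y up, looking along -z (the intrinsics and any distortion apply to the point x, -y, -z); pixel columns grow to the right and rows downward; lengths in m; the calibration is good to about 2 mm. A picture is of the moment at which its call begins: read the wrist's pose just before it. camera_info takes no time and is no camera call.
A pose or a line that the arm cannot do raises MotionError and nothing moves.
- job_done(): hands the job in; it is judged then, once.
Readings, each from a call of its own:
- get_time(): time.
- get_joint_pos(): joint angles.
- get_qvel(): joint speeds.
- get_effort(): joint torques, N m.
- get_tcp_pos(): TCP position.
- get_ee_rot(): TCP orientation.
- get_ft_force(): force on the tool from outside, world axes, zero at the start.
- get_ft_torque(): the same for the moment, N m.
- get_grip_width(): opening from 0.0 (shut) to 1.0 (fully open).
- get_finger_force(): force on a finger pad.
Only numpy, scipy, OpenCV 4.12 (cv2) and the standard library are available. Lean on these libraries where they do the work, as an engineer would, in place of code of your own. Each camera call takes 0.05 s, during which the arm holds its last target. There are 200 camera calls.

TASK

Load the three tint bottles with blue caps into the rack, one after another, so that they stand upright in single file between its green guide rails, and then press the row in against the orange sprung pusher until the pusher is hard up against its stop. Press firmly but gently, and finish while still holding the row pressed against the stop, so that I can slip the retaining pin in behind the last bottle. Leave the other things where they are.

Things in the scene. Friction and masses are not known exactly. Their poses are not given: they have to be found in the camera images.
- bottle_a: One of three identical white plastic tint bottles with a blue screw cap: 36 mm diameter up to 73 mm height, cap 26 mm diameter, 88 mm tall overall, about 0.09 kg. Origin: centre of its underside; z up through the cap.
- bottle_b: One of three identical white plastic tint bottles with a blue screw cap: 36 mm diameter up to 73 mm height, cap 26 mm diameter, 88 mm tall overall, about 0.09 kg. Origin: centre of its underside; z up through the cap.
- bottle_c: One of three identical white plastic tint bottles with a blue screw cap: 36 mm diameter up to 73 mm height, cap 26 mm diameter, 88 mm tall overall, about 0.09 kg. Origin: centre of its underside; z up through the cap.
- bottle_rack: Fixed rack: steel plate 92 mm wide, 6 mm thick, with two slippery green plastic guide rails, blue spring block and orange pusher. Origin: at table height, mid-lane, at the pin's cross hole. +y points out of the open mouth, -y into the lane, x across, z up. Lane 38 mm wide; rails 10 mm wide, tops 22 mm above the table, straight from y = -132 to +19 mm, then flared open to 62 mm at y = +52 mm.
- rack_apron (a point): Bare plate in front of the lead-ins, at rack y = +58 mm on the lane's centre line, 6 mm above the table (the plate ends at y = +78 mm): room to set a bottle down in front of the lane. Axes as the rack's.
- rack_deep_end (a point): Lane centre on the plate at rack y = -46 mm. From here inwards (to y = -136 mm) steel guide rods and posts stand beside the lane up to 66 mm above the table; nearer the mouth nothing rises above the rail tops. The retaining pin (red head) parked on the blue block, 90 mm above the table at rack y = -150 mm, is fixed and not to be used.
- rack_last_place (a point): Where the centre of the last bottle's underside belongs, on the plate at rack y = -24 mm, with the pusher on its stop; the other two then stand at y = -60 and -96 mm. The near side of the last bottle is then at y = -6 mm, just past the pin hole.
- pusher_plate: The orange pusher plate, 36 mm wide, from 8 to 60 mm above the table, at the inner end of the lane, which the first bottle meets. Origin: below the middle of its front face, at table height; axes as the rack's. Its front face is at rack y = -89 mm when it is out and y = -114 mm on the stop.
- pusher (a joint): How far the pusher is pressed in, in m: 0 fully out, 0.025 hard against its stop screws. A spring drives it out: about 3.6 N at the start of the travel, rising to 8.1 N at the stop. With the bottles' friction 9 to 14 N brings it to the stop; 15 to 25 N holds it there well; over 60 N is too hard for the bottles.
- pusher_face (a point): Middle of the pusher plate's front face, 38 mm above the table; moves with the pusher.
- white_cap_bottle: Bystander: a wider tint bottle with a white cap and a red stripe, 44 mm diameter, 76 mm tall. Origin: centre of its underside. Not to be loaded or moved.
- pigment_jar: Bystander: a small jar of yellow pigment with a dark lid, 35 mm diameter, 45 mm tall. Origin: centre of its underside.
- red_tape: Bystander: a roll of red tape lying flat, 84 mm across, 12 mm tall. Origin: centre of its underside.
Mind the look-alikes: they are no part of the job. What is shaped like the bottle_c but pink is not meant.

How it is judged:
On the way, in this order (a step that is already met when the one before it is completed fails the run):
1. a first blue-capped bottle stands upright in the lane between the straight rails (((x of bottle_a in the frame of bottle_rack between -0.005 and 0.005 m and y of bottle_a in the frame of bottle_rack between -0.115 and 0.013 m and z of bottle_a in the frame of bottle_rack between 0.003 and 0.012 m and angle between bottle_a's own z axis and vertical below 0.12 rad) or (x of bottle_b in the frame of bottle_rack between -0.005 and 0.005 m and y of bottle_b in the frame of bottle_rack between -0.115 and 0.013 m and z of bottle_b in the frame of bottle_rack between 0.003 and 0.012 m and angle between bottle_b's own z axis and vertical below 0.12 rad) or (x of bottle_c in the frame of bottle_rack between -0.005 and 0.005 m and y of bottle_c in the frame of bottle_rack between -0.115 and 0.013 m and z of bottle_c in the frame of bottle_rack between 0.003 and 0.012 m and angle between bottle_c's own z axis and vertical below 0.12 rad))), for 0.2 s.
2. a second one stands in the lane with it ((((x of bottle_a in the frame of bottle_rack between -0.005 and 0.005 m and y of bottle_a in the frame of bottle_rack between -0.115 and 0.013 m and z of bottle_a in the frame of bottle_rack between 0.003 and 0.012 m and angle between bottle_a's own z axis and vertical below 0.12 rad) and (x of bottle_b in the frame of bottle_rack between -0.005 and 0.005 m and y of bottle_b in the frame of bottle_rack between -0.115 and 0.013 m and z of bottle_b in the frame of bottle_rack between 0.003 and 0.012 m and angle between bottle_b's own z axis and vertical below 0.12 rad)) or ((x of bottle_a in the frame of bottle_rack between -0.005 and 0.005 m and y of bottle_a in the frame of bottle_rack between -0.115 and 0.013 m and z of bottle_a in the frame of bottle_rack between 0.003 and 0.012 m and angle between bottle_a's own z axis and vertical below 0.12 rad) and (x of bottle_c in the frame of bottle_rack between -0.005 and 0.005 m and y of bottle_c in the frame of bottle_rack between -0.115 and 0.013 m and z of bottle_c in the frame of bottle_rack between 0.003 and 0.012 m and angle between bottle_c's own z axis and vertical below 0.12 rad)) or ((x of bottle_b in the frame of bottle_rack between -0.005 and 0.005 m and y of bottle_b in the frame of bottle_rack between -0.115 and 0.013 m and z of bottle_b in the frame of bottle_rack between 0.003 and 0.012 m and angle between bottle_b's own z axis and vertical below 0.12 rad) and (x of bottle_c in the frame of bottle_rack between -0.005 and 0.005 m and y of bottle_c in the frame of bottle_rack between -0.115 and 0.013 m and z of bottle_c in the frame of bottle_rack between 0.003 and 0.012 m and angle between bottle_c's own z axis and vertical below 0.12 rad)))), for 0.2 s.
3. all three stand in the lane in single file (x of bottle_a in the frame of bottle_rack between -0.005 and 0.005 m and y of bottle_a in the frame of bottle_rack between -0.115 and 0.013 m and z of bottle_a in the frame of bottle_rack between 0.003 and 0.012 m and angle between each of bottle_a, bottle_b, bottle_c's own z axis and vertical below 0.12 rad and x of bottle_b in the frame of bottle_rack between -0.005 and 0.005 m and y of bottle_b in the frame of bottle_rack between -0.115 and 0.013 m and z of bottle_b in the frame of bottle_rack between 0.003 and 0.012 m and x of bottle_c in the frame of bottle_rack between -0.005 and 0.005 m and y of bottle_c in the frame of bottle_rack between -0.115 and 0.013 m and z of bottle_c in the frame of bottle_rack between 0.003 and 0.012 m), for 0.2 s.
At the end, for the whole second after the job is handed in: The three bottles stand upright (7 degrees) between the rails within 5 mm of the centre line, centres at least 21 mm past the pin hole; pusher at rest within 1.5 mm of its stop; a bottle presses it with over 5 N and the fingers still press a bottle with over 4 N, through the last second (x of bottle_a in the frame of bottle_rack between -0.005 and 0.005 m and y of bottle_a in the frame of bottle_rack between -0.115 and -0.021 m and z of bottle_a in the frame of bottle_rack between 0.003 and 0.012 m and angle between each of bottle_a, bottle_b, bottle_c's own z axis and vertical below 0.12 rad and x of bottle_b in the frame of bottle_rack between -0.005 and 0.005 m and y of bottle_b in the frame of bottle_rack between -0.115 and -0.021 m and z of bottle_b in the frame of bottle_rack between 0.003 and 0.012 m and x of bottle_c in the frame of bottle_rack between -0.005 and 0.005 m and y of bottle_c in the frame of bottle_rack between -0.115 and -0.021 m and z of bottle_c in the frame of bottle_rack between 0.003 and 0.012 m and value of joint pusher above 0.0235 m and velocity of joint pusher between -0.01 and 0.01 m/s and contact force between any of bottle_a, bottle_b, bottle_c and pusher_plate above 5 N and (contact force between the fingers and bottle_a above 4 N or contact force between the fingers and bottle_b above 4 N or contact force between the fingers and bottle_c above 4 N)); the arm keeps its last pose, push and grip.
It fails at once if the pusher plate is pressed with more than 60 N (contact force between pusher_plate and anything else above 60 N).
It fails at once if the white-capped bottle is shifted by more than 20 mm (distance of white_cap_bottle from where it was at the start of the episode above 0.02 m).
It fails at once if the pigment jar is shifted by more than 20 mm (distance of pigment_jar from where it was at the start of the episode above 0.02 m).
It fails at once if the red tape is shifted by more than 20 mm (distance of red_tape from where it was at the start of the episode above 0.02 m).
It also fails if it takes over 72 s, if anything falls off the work surface, if the arm or the gripper's body presses on something with over 40 N, if the wrist force passes 120 N, or if a joint passes its speed limit or range.

## Working session

There is one attempt and no reset: what is moved stays moved. The work goes in short steps, each a Python script; the robot and the scene stay as the last script left them, time stands still between calls to the robot, and variables do not carry over. Pictures are saved under pics/ and viewed, at most 10 in all, crops included, and the job is handed in when it is done.

```bash
mkdir -p pics; ls
python3 - <<'E'
from station import *
import cv2
for n in ["scene","side"]:
    im=read_camera(n); cv2.imwrite(f"pics/{n}0.png",im[:,:,::-1]); i=camera_info(n); print(n,i)
print(camera_info("wrist"),get_ee_rot(),get_time())
E
```

```text
pics
scene {'intrinsics': array([[437.42589178,   0.        , 315.53378254],
       [  0.        , 437.42589178, 201.47900643],
       [  0.        ,   0.        ,   1.        ]]), 'T': array([[ 0.77806041,  0.47227715, -0.41421768,  0.11793428],
       [-0.62798387,  0.6016283 , -0.4936392 , -0.38602667],
       [ 0.01607057,  0.64420314,  0.76468559,  0.70250932],
       [ 0.        ,  0.        ,  0.        ,  1.        ]])}
side {'intrinsics': array([[441.87045845,   0.        , 317.62715394],
       [  0.        , 441.87045845, 199.83405899],
       [  0.        ,   0.        ,   1.        ]]), 'T': array([[-0.92393491,  0.22218003, -0.31141663,  0.19182021],
       [-0.38252774, -0.54530419,  0.74586585,  0.71460595],
       [-0.00410029,  0.808257  ,  0.5888156 ,  0.59692773],
       [ 0.        ,  0.        ,  0.        ,  1.        ]])}
{'intrinsics': array([[329.9212731 ,   0.        , 320.91941005],
       [  0.        , 329.9212731 , 197.08274389],
       [  0.        ,   0.        ,   1.        ]]), 'tool_from_camera': array([[ 3.94488952e-04,  9.68216636e-01,  2.50112753e-01,
         6.69590687e-02],
       [ 9.99999100e-01, -6.12905919e-05, -1.33997976e-03,
         1.90821271e-04],
       [-1.28206114e-03,  2.50113057e-01, -9.68215790e-01,
        -1.61362490e-01],
       [ 0.00000000e+00,  0.00000000e+00,  0.00000000e+00,
         1.00000000e+00]])} [-4.83133528e-04  7.07105031e-01  7.07108214e-01 -4.64023416e-04] 0.1
```

View pics/scene0.png

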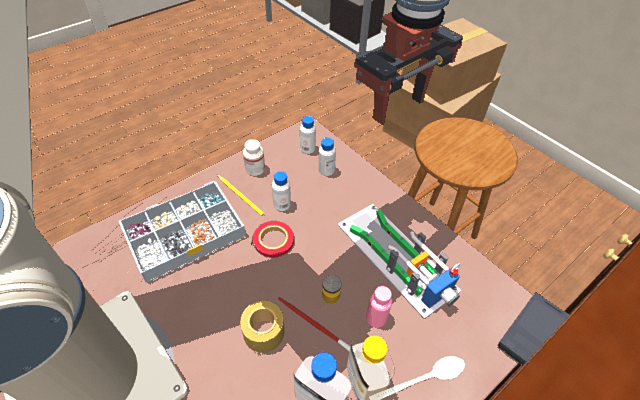

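View pics/side0.png

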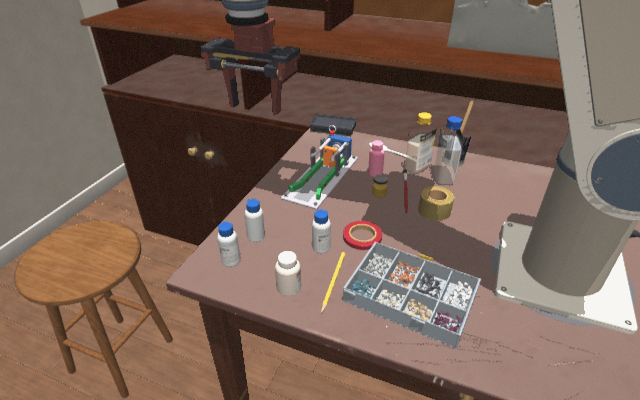

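The scene view shows the blue caps at about (308,120), (327,145) and (280,178), and the rack plate from (340,228) to (462,297) with its mouth at the upper left. The pink decoy is at (380,305) and the white-capped bottle at (253,155). In the side view the blue caps are at (226,230), (253,206) and (321,217).

```bash
cat > h.py <<'E'
from station import *
import numpy as np, cv2
from scipy.spatial.transform import Rotation as R
def cam(n):
    i=camera_info(n)
    if n!="wrist": return i["intrinsics"],i["T"]
    q=get_ee_rot(); T=np.eye(4); T[:3,:3]=R.from_quat([q[1],q[2],q[3],q[0]]).as_matrix(); T[:3,3]=get_tcp_pos()
    return i["intrinsics"],T@i["tool_from_camera"]
def plane(uv,z,K,T):
    d=np.linalg.inv(K)@[uv[0],uv[1],1]; d=T[:3,:3]@(d*[1,-1,-1]); o=T[:3,3]
    return o+d*(z-o[2])/d[2]
def proj(p,K,T):
    c=T[:3,:3].T@(np.asarray(p)-T[:3,3]); v=K@(c*[1,-1,-1]); return v[:2]/v[2]
def blobs(rgb,lo,hi,amin=20):
    m=cv2.inRange(cv2.cvtColor(rgb,cv2.COLOR_RGB2HSV),lo,hi)
    n,_,s,c=cv2.connectedComponentsWithStats(m)
    return [(c[i].round(1),s[i].tolist()) for i in range(1,n) if s[i][4]>=amin]
def down(ang):  # tool pointing down, tool y (closing line) along world angle ang
    y=np.array([np.cos(ang),np.sin(ang),0]); z=np.array([0,0,-1.]); x=np.cross(y,z)
    q=R.from_matrix(np.c_[x,y,z]).as_quat(); return [q[3],q[0],q[1],q[2]]
E
python3 - <<'E'
from h import *
S=cv2.imread("pics/scene0.png")[:,:,::-1].copy();D=cv2.imread("pics/side0.png")[:,:,::-1].copy()
for n,im in (("scene",S),("side",D)):
    K,T=cam(n)
    for c,s in blobs(im,(100,150,60),(125,255,255)): print(n,"blue",c,s,plane(c,.082,K,T).round(3))
K,T=cam("scene")
for nm,p,z in [("m1",(340,228),.006),("m2",(373,207),.006),("d1",(427,313),.006),("d2",(462,297),.006),("white",(253,148),.07),("jar",(332,284),.04),("tape",(273,239),.01),("pink",(381,295),.08)]: print(nm,plane(p,z,K,T).round(3))
K,T=cam("side")
for nm,p,z in [("m1",(285,196),.006),("m2",(319,204),.006),("white",(288,260),.07),("jar",(381,180),.04)]: print(nm,plane(p,z,K,T).round(3))
E
```

```text
scene blue [307.6 121.5] [302, 116, 12, 12, 108] [0.584 0.204 0.082]
scene blue [327.  143.6] [322, 138, 11, 12, 117] [0.572 0.123 0.082]
scene blue [280.1 177.9] [274, 172, 13, 13, 141] [0.438 0.104 0.082]
scene blue [438.  287.6] [422, 270, 37, 38, 600] [ 0.495 -0.247  0.082]
scene blue [323.6 366.8] [312, 353, 25, 29, 585] [ 0.272 -0.229  0.082]
side blue [454.  122.4] [447, 116, 15, 14, 161] [ 0.267 -0.387  0.082]
side blue [340.1 138.4] [329, 135, 22, 8, 76] [ 0.511 -0.194  0.082]
side blue [252.6 205.3] [247, 199, 12, 13, 133] [0.575 0.127 0.082]
side blue [321.1 216.2] [315, 210, 13, 13, 145] [0.438 0.108 0.082]
side blue [225.4 228.6] [219, 222, 14, 14, 160] [0.586 0.208 0.082]
m1 [ 0.49  -0.02   0.006]
m2 [ 0.579 -0.021  0.006]
d1 [ 0.489 -0.25   0.006]
d2 [ 0.56  -0.268  0.006]
white [0.449 0.218 0.07 ]
jar [ 0.383 -0.119  0.04 ]
tape [0.369 0.038 0.01 ]
pink [ 0.415 -0.199  0.08 ]
m1 [ 0.58  -0.019  0.006]
m2 [ 0.495 -0.02   0.006]
white [0.451 0.227 0.07 ]
jar [ 0.382 -0.116  0.04 ]
```

Run:
```python
from h import *
move_pose([.535,-.07,.25],down(0))
K,T=cam("wrist"); np.savez("w1.npz",K=K,T=T)
im=read_camera("wrist"); cv2.imwrite("pics/w1.png",im[:,:,::-1]); print(get_time(),T.round(3),proj([.535,-.02,.006],K,T),proj([.535,-.2,.006],K,T))
```

```text
0.6917 [[ 1.     0.001 -0.002  0.535]
 [-0.001  0.968  0.25  -0.003]
 [ 0.002 -0.25   0.968  0.412]
 [ 0.     0.     0.     1.   ]] [320.01278674 126.08978317] [320.21677801 263.37897515]
```

View pics/w1.png

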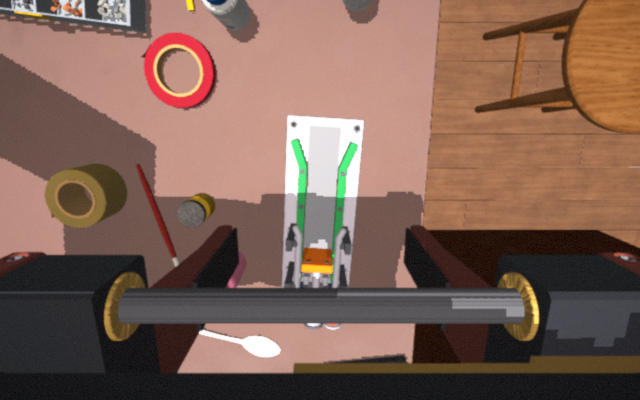

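The wrist view shows the rack straight ahead: plate front edge from (288,116) to (362,121), green rails from rows 140 to 255, and the orange pusher at (317,258). Next I fit the rails to get the rack pose.

Run:
```python
from h import *
w=np.load("w1.npz");K,T=w["K"],w["T"]
im=cv2.imread("pics/w1.png")[:,:,::-1].copy()
m=cv2.inRange(cv2.cvtColor(im,cv2.COLOR_RGB2HSV),(50,120,40),(75,255,255))
n,l,s,c=cv2.connectedComponentsWithStats(m); print(s[s[:,4]>30])
P=[]
for r in range(140,228,1):
    x=np.flatnonzero(m[r,280:370])+280
    L=x[x<322];Rr=x[x>322]
    if len(L)<3 or len(Rr)<3: continue
    a,b,c2,d=[plane(u,.022,K,T) for u in ((L[0]-.5,r),(L[-1]+.5,r),(Rr[0]-.5,r),(Rr[-1]+.5,r))]
    P.append([a[1],a[0],b[0],c2[0],d[0]])
P=np.array(P); print((P[::6]*1000).round(1))
q=P[(P[:,0]<-.085)&(P[:,0]>-.14)]
mid=q[:,1:].mean(1); f=np.polyfit(q[:,0],mid,1); print("line",f,"resid",(mid-np.polyval(f,q[:,0])).std())
# plate front edge
g=im.min(2).astype(int)
for u in (300,325,350):
    col=g[105:135,u]; r=105+np.argmax(np.diff(col)>25)+.5; print(u,col[::2],plane((u,r),.006,K,T))
```

```text
[[     0      0    640    400 254710]
 [   292    139     15     94    615]
 [   332    143     25    116    667]]
[[ -38.7  501.6  511.   569.5  574.2]
 [ -45.7  503.8  512.   567.3  576.7]
 [ -52.7  506.   514.3  563.9  573.3]
 [ -59.9  508.2  517.7  560.4  571.1]
 [ -67.   509.3  518.8  557.   567.7]
 [ -77.9  509.1  518.7  555.9  565.5]
 [ -85.3  509.   517.4  556.   564.4]
 [ -92.7  508.8  517.3  556.1  564.6]
 [-100.2  507.5  517.2  555.   563.5]
 [-107.8  507.3  515.9  553.8  563.6]
 [-121.8  507.1  515.7  554.   562.6]
 [-129.6  505.7  514.4  552.8  561.5]
 [-137.4  505.5  514.3  552.9  561.6]]
line [0.06890334 0.54277303] resid 0.00019406689947235327
300 [139 139 138 142 139 152 254 255 255 255 255 255 255 255 255] [ 0.51112338 -0.00760606  0.006     ]
325 [141 142 144 142 143 142 195 254 255 255 254 233 229 231 229] [ 0.54097727 -0.00879187  0.006     ]
350 [141 143 144 143 141 142 142 225 254 255 255 255 255 254 255] [ 0.57091074 -0.01114375  0.006     ]
```

```bash
cat >> h.py <<'E'
TH=-0.0675; O=np.array([.5367,-.0868]); Q=down(TH); ZG=.026
def rk(x,y,z): c,s=np.cos(TH),np.sin(TH); return [O[0]+c*x-s*y,O[1]+s*x+c*y,z]
def pick(x,y):
    command_gripper(.9); move_pose([x,y,.15],Q); movel([x,y,ZG],v=.12); command_gripper(0)
    print("grip",round(get_grip_width()*88,1),get_finger_force()); movel([x,y,.15])
E
python3 - <<'E'
from h import *
pick(.438,.106)
move_pose(rk(0,.060,.14),Q); movel(rk(0,.060,ZG+.0075),v=.08)
im=read_camera("scene"); a=cv2.resize(im[150:350,260:500],None,fx=2.4,fy=2.4)
K,T=cam("wrist"); w=read_camera("wrist"); cv2.imwrite("pics/p1.png",np.vstack([cv2.resize(a,(480,400)),cv2.resize(w[60:310,150:480],(480,364))])[:600:,:,::-1] if 0 else np.hstack([cv2.resize(a,(400,333)),cv2.resize(w[90:290,200:440],(400,333))])[:,:,::-1])
print(get_time(),get_tcp_pos(),get_ft_force())
E
```

```text
grip 35.6 29.99869247417383
7.175 [ 0.54112738 -0.02696617  0.03399309] [ 0.32833837  0.28606907 -0.52929496]
```

View pics/p1.png

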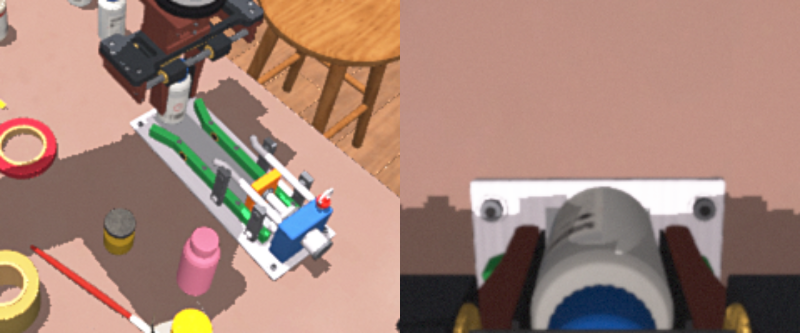

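The bottle is upright in the grip in front of the lane. In the wrist crop the plate's centre line (edges 471 and 724) lies about 4 px left of the bottle's axis (602), so I measure that offset before sliding in.

Run:
```python
from h import *
K,T=cam("wrist"); w=read_camera("wrist"); cv2.imwrite("pics/w2.png",w[:,:,::-1])
g=w.min(2).astype(int)
def edges(g,K,T,rows,lo,hi):
    for r in rows:
        row=g[r,lo:hi]; d=np.flatnonzero(row>180); 
        if len(d)<5: continue
        a,b=lo+d[0]-.5,lo+d[-1]+.5; A,B=plane((a,r),.006,K,T),plane((b,r),.006,K,T); m=(A+B)/2-[O[0],O[1],0]
        c,s=np.cos(TH),np.sin(TH); print(r,a,b,A.round(4),B.round(4),"rack x,y mm",((c*m[0]+s*m[1])*1000).round(2),((-s*m[0]+c*m[1])*1000).round(1))
edges(g,K,T,range(198,232,5),220,440)
print("w1"); z=np.load("w1.npz"); g1=cv2.imread("pics/w1.png").min(2).astype(int); edges(g1,z["K"],z["T"],range(122,185,8),270,380)
print(get_tcp_pos(),"tcp px",proj(get_tcp_pos(),K,T))
# bottle edges & blue cap centre
print(blobs(w,(100,150,60),(125,255,255))[:4])
```

```text
198 273.5 393.5 [ 0.5148 -0.0076  0.006 ] [ 0.5858 -0.0124  0.006 ] rack x,y mm 8.41 77.5
203 241.5 394.5 [ 0.4955 -0.0094  0.006 ] [ 0.5864 -0.0156  0.006 ] rack x,y mm -0.78 74.4
208 241.5 389.5 [ 0.4951 -0.0125  0.006 ] [ 0.5834 -0.0185  0.006 ] rack x,y mm -2.28 71.3
213 242.5 375.5 [ 0.4953 -0.0156  0.006 ] [ 0.5749 -0.021   0.006 ] rack x,y mm -6.2 68.2
218 244.5 372.5 [ 0.4961 -0.0188  0.006 ] [ 0.573  -0.0241  0.006 ] rack x,y mm -6.53 65.1
223 245.5 285.5 [ 0.4963 -0.022   0.006 ] [ 0.5204 -0.0237  0.006 ] rack x,y mm -32.58 61.9
228 245.5 266.5 [ 0.4959 -0.0252  0.006 ] [ 0.5086 -0.0261  0.006 ] rack x,y mm -38.48 58.7
w1
122 286.5 363.5 [ 0.4948 -0.0152  0.006 ] [ 0.5872 -0.0152  0.006 ] rack x,y mm -0.53 71.7
130 286.5 362.5 [ 0.4946 -0.0246  0.006 ] [ 0.5863 -0.0247  0.006 ] rack x,y mm -0.48 62.3
138 286.5 362.5 [ 0.4943 -0.0341  0.006 ] [ 0.5866 -0.0342  0.006 ] rack x,y mm 0.18 52.8
146 285.5 361.5 [ 0.4928 -0.0438  0.006 ] [ 0.5857 -0.0439  0.006 ] rack x,y mm -0.37 43.1
154 285.5 360.5 [ 0.4925 -0.0535  0.006 ] [ 0.5847 -0.0536  0.006 ] rack x,y mm -0.31 33.3
162 285.5 360.5 [ 0.4923 -0.0634  0.006 ] [ 0.585  -0.0635  0.006 ] rack x,y mm 0.36 23.4
170 284.5 359.5 [ 0.4908 -0.0734  0.006 ] [ 0.5841 -0.0735  0.006 ] rack x,y mm -0.2 13.4
178 284.5 358.5 [ 0.4905 -0.0835  0.006 ] [ 0.5831 -0.0836  0.006 ] rack x,y mm -0.14 3.2
[ 0.54108185 -0.02695826  0.03395189] tcp px [319.89541796 243.77539463]
[(array([320.5, 276.6]), [290, 262, 63, 26, 1229]), (array([320.6, 331.6]), [288, 324, 66, 20, 949])]
```

```bash
sed -i 's/O=np.array(\[.5367/O=np.array([.5362/' h.py
cat >> h.py <<'E'
def slide(ys,x=0,z=ZG+.0065,v=.05,until=None):
    for y in ys:
        hit=movel(rk(x,y,z),v=v,until_force=until); wait(.1); f=get_ft_force(); t=get_tcp_pos(); c,s=np.cos(TH),np.sin(TH)
        d=t[:2]-O; print(y,"hit",hit,"f rack",np.round([c*f[0]+s*f[1],-s*f[0]+c*f[1],f[2]],1),"tcp rack mm",np.round([1e3*(c*d[0]+s*d[1]),1e3*(-s*d[0]+c*d[1]),1e3*t[2]],1))
        if hit: break
E
python3 - <<'E'
from h import *
slide([.06,.04,.025,.015,.005,-.003],v=.04,until=15); print(get_time())
E
```

```text
0.06 hit False f rack [ 0.1  0.6 -1.3] tcp rack mm [-0.  60.  32.5]
0.04 hit False f rack [ 1.   0.7 -1. ] tcp rack mm [ 0.  40.1 32.5]
0.025 hit False f rack [ 0.3 -0.4 -1.6] tcp rack mm [ 0.  25.  32.5]
0.015 hit False f rack [ 0.6  0.4 -1.1] tcp rack mm [-0.  14.9 32.5]
0.005 hit False f rack [ 0.4  0.7 -1.8] tcp rack mm [-0.   4.9 32.5]
-0.003 hit False f rack [ 0.4 -0.4 -0.8] tcp rack mm [-0.  -3.1 32.5]
10.4
```

No side force in the lane, so I release it and load the second bottle.

Run:
```python
from h import *
command_gripper(.6); movel(rk(0,-.003,.14),v=.15)
pick(.574,.125)
move_pose(rk(0,.062,.14),Q); movel(rk(0,.062,ZG+.0065),v=.08)
slide([.04,.025,.010,-.003],v=.04,until=15); print(get_time())
im=read_camera("scene"); a=cv2.resize(im[150:350,260:500],None,fx=2.5,fy=2.5); cv2.imwrite("pics/p2.png",a[:,:,::-1])
```

```text
grip 35.6 29.897003264632076
0.04 hit False f rack [-0.7  0.5 -1.1] tcp rack mm [ 0.  40.1 32.5]
0.025 hit False f rack [-0.3  0.4 -0.9] tcp rack mm [-0.  25.  32.5]
0.01 hit False f rack [ 0.2 -0.2 -0.9] tcp rack mm [-0.  10.  32.5]
-0.003 hit False f rack [ 0.2  0.6 -0.4] tcp rack mm [-0.  -3.  32.5]
20.9333
```

View pics/p2.png

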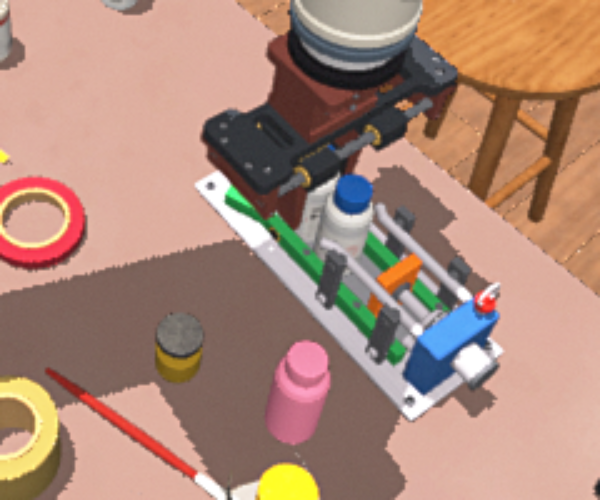

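The first bottle stands upright in the lane at about (350,215) and the second is held just behind it. Release it and bring in the third, then press in small, force-monitored steps.

Run:
```python
from h import *
command_gripper(.6); movel(rk(0,-.003,.14),v=.15)
pick(.585,.206)
move_pose(rk(0,.064,.14),Q); movel(rk(0,.064,ZG+.0065),v=.08)
slide([.045,.025,.010,.003,-.005,-.012,-.017,-.020],v=.04,until=18); print(get_time(),get_grip_width()*88)
```

```text
grip 35.4 30.00123368932691
0.045 hit False f rack [-0.2  0.1 -0.6] tcp rack mm [-0.  45.1 32.5]
0.025 hit False f rack [-0.6 -0.2 -0.8] tcp rack mm [ 0.  25.  32.5]
0.01 hit False f rack [ 0.2  0.7 -0.4] tcp rack mm [-0.   9.9 32.5]
0.003 hit False f rack [ 0.7 -0.4 -0.4] tcp rack mm [-0.   2.9 32.5]
-0.005 hit False f rack [ 0.7  3.1 -0.2] tcp rack mm [-0.1 -4.9 32.5]
-0.012 hit False f rack [-0.6  5.4  0.4] tcp rack mm [ -0.1 -11.8  32.5]
-0.017 hit False f rack [-0.   4.8 -0.1] tcp rack mm [ -0.1 -16.7  32.5]
-0.02 hit False f rack [-0.2  5.9  0.9] tcp rack mm [ -0.1 -19.6  32.5]
33.5583 35.34605540018793
```

Run:
```python
from h import *
c,s=np.cos(TH),np.sin(TH)
y=-.021
while y>-.034:
    slide([y],v=.02)
    wait(.15); F=np.mean([(lambda f:-s*f[0]+c*f[1])(get_ft_force()) for _ in range(3)])
    if F>17: break
    y-=.001 if F<10 else .0004
print(F,y,get_time(),get_grip_width()*88)
a=cv2.resize(read_camera("scene")[150:350,260:500],(400,333)); b=cv2.resize(read_camera("side")[90:240,260:440],(400,333)); cv2.imwrite("pics/p3.png",np.hstack([a,b])[:,:,::-1])
```

```text
-0.021 hit False f rack [-0.9  7.   1.6] tcp rack mm [ -0.2 -20.4  32.5]
-0.022000000000000002 hit False f rack [-1.5  7.7  2.2] tcp rack mm [ -0.2 -21.3  32.5]
-0.023000000000000003 hit False f rack [-0.4  7.9  2. ] tcp rack mm [ -0.3 -22.3  32.5]
-0.024000000000000004 hit False f rack [-1.2  8.3  1.8] tcp rack mm [ -0.3 -23.3  32.5]
-0.025000000000000005 hit False f rack [-0.4  7.7  1.2] tcp rack mm [ -0.3 -24.3  32.5]
-0.026000000000000006 hit False f rack [-0.6  8.2  1.5] tcp rack mm [ -0.3 -25.2  32.5]
-0.027000000000000007 hit False f rack [-0.4 11.5  2. ] tcp rack mm [ -0.4 -25.7  32.5]
-0.027400000000000008 hit False f rack [-0.7 14.6  2.9] tcp rack mm [ -0.4 -25.8  32.6]
-0.02780000000000001 hit False f rack [-1.2 16.7  3. ] tcp rack mm [ -0.4 -25.9  32.6]
-0.02820000000000001 hit False f rack [-1.5 18.1  4.7] tcp rack mm [ -0.5 -26.   32.6]
18.46412462073207 -0.02820000000000001 38.5583 35.21048017282299
```

View pics/p3.png

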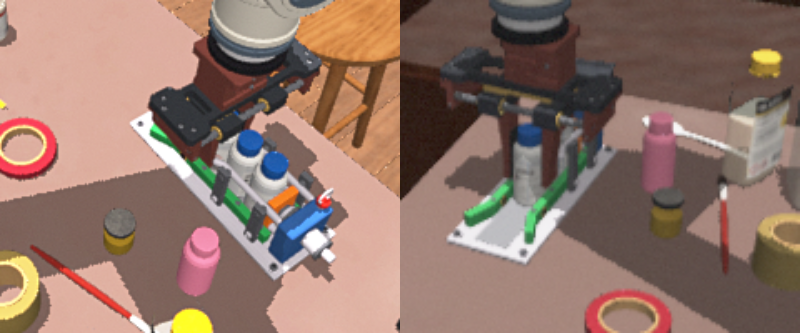

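Both views show three upright bottles in single file with the gripper on the last one. The orange pusher at (283,200) is pressed back towards the blue block. The force levelled at about 8 N, then rose steeply at y ≈ -26 mm, which is the stop. I check that the press holds, then hand in.

Run:
```python
from h import *
c,s=np.cos(TH),np.sin(TH)
F=[]
for _ in range(8): wait(.15); f=get_ft_force(); F.append(round(-s*f[0]+c*f[1],1))
print(F,get_finger_force(),get_time())
if 14<np.mean(F)<25: print(job_done())
```

```text
[np.float64(18.2), np.float64(18.9), np.float64(19.3), np.float64(17.0), np.float64(17.6), np.float64(18.5), np.float64(17.5), np.float64(19.4)] 30.00353568015271 39.8583
the job is handed in; nothing more can be done
None
```

The three blue-capped bottles are loaded upright in single file, and the arm is holding the row against the pusher stop at a steady 18 N or so. I handed the job in at about 40 s, and the verdict wasn't shown to me.

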